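# Pop and turn the T-handle, slide the case open

## Task

Open the grey steel fittings case: push in the round red release button until the T-handle pops out of its slot, turn the handle counter-clockwise until it comes up against its stop, and pull the hatch by the handle all the way open. Do not strain the mechanism: stop pressing once the handle pops, do not force the handle past its stop or drag the hatch while it is still latched, and leave the things around the case where they are.

Things in the scene. Friction and masses are not known exactly. Their poses are not given: they have to be found in the camera images.
- case: Grey steel case, fixed to the bench, 180 x 320 mm, 120 mm high over its guide rails. Origin: centre of its underside, z up, y along its length (the hatch opens towards its -y).
- lock_face (a point): Point on the hatch's flat top, at the axis of the T-handle; it moves with the hatch; 130 mm above the bench; axes as the case's. The aluminium hatch measures 160 x 180 mm and reaches 75 mm to -y and 105 mm to +y of this point. The T-handle sits in an 18 x 80 mm slot (long along y) round this point; slot and hatch are level on top.
- button_top (a point): Middle of the flat top of the red release button, diameter 25 mm, 85 mm to +y of lock_face, at rest 18 mm above the hatch; moves down when pressed. Spring: 3 N at first, some 10 N at 12 mm. The lock trips (handle jumps out) after 3 to 13 mm, different from lock to lock; about 1.5 mm further on it bottoms hard. Over 18 N damages it: press slowly and feel. The button springs back.
- button (a joint): How far the button is pressed in, m (0 at rest).
- t_pop (a joint): How far the T-handle has popped out, m: 0 locked in (level with the hatch, cannot be gripped or turned), 0.030 out. A spring of 4 to 8 N drives it out and keeps it there; pressed down it gives.
- t_turn (a joint): Turn of the T-handle about the vertical, rad, positive counter-clockwise from above; 0 with the bar along the case's y. Friction 0.06 N m; stays where left. A hard hidden stop ends the turn between 0.85 and 1.5 rad (differs from case to case), felt as a sharp rise of torque; over 0.5 N m (26 N at the stop) strains the latch. The hatch is free only in the last 0.08 rad before the stop.
- bar_mid (a point): Middle of the T-handle's steel bar, which is 70 mm long (along this point's y, horizontal), 13 mm wide and 13 mm high; popped out, its underside stands 17 mm above the hatch.
- hatch (a joint): How far the hatch has slid open towards the case's -y, m: 0 shut, 0.100 fully open; sliding friction about 3 N.
- gauge: Bystander: black pressure gauge with a brass stem, 81 x 58 mm, 31 mm high; loose on the bench on the robot's side of the case. Origin: centre of its underside.
- spool: Bystander: white spool of sealing tape, diameter 52 mm, 17 mm high, loose on the bench on the far side of the case. Origin: centre of its underside.
- valve: Bystander: white ball valve with a red lever, 110 mm long, 51 mm high, loose beside the case. Origin: centre of its underside.
- marker: Bystander: blue marker pen, 134 mm long, 19 mm high, lying loose beside the case. Origin: centre of its underside.

How it is judged:
By the outcome, as a careful person would: the job done as asked, in the order asked, and still so for the second after the job is handed in, with the robot touching nothing.
It also fails if it takes over 72 s, if anything falls off the work surface, if the arm or the gripper's body presses on something with over 40 N, if the wrist force passes 120 N, or if a joint passes its speed limit or range.

## Robot

A 6-joint arm with a two-finger parallel gripper is mounted at the origin on a cart in front of the work surface, level with it; the furniture and walls round the work are solid. World frame = base frame: x ahead of the robot, y to its left, z up, the work surface at z = 0. Lengths are in mm, angles in rad, forces in N, time in s.
With the tool pointing down it reaches from about 350 to 875 mm from the base axis. Payload 4.2 kg.
Tool frame: the origin (TCP) lies midway between the tips of the shut fingers; the grasp point (between the pads) lies 19 mm behind it; z points along the fingers, y is the line along which they close (so a half turn about z gives the same grasp; the last joint's range is limited). The gripper opens to 85 mm and grips with 20 to 120 N. Pads are 22 mm wide; open, the fingers measure 114 mm over their backs; the gripper's body (76 mm by 85 mm) begins 54 mm behind the grasp point. The pads swing forward as they close: fully open they stand 13 mm farther back than shut.
Start: joints at [1.49, 0.385, 0.008, 0, -1.194, -0.259], TCP at [208.279, 589.253, 231.312] pointing down, gripper open.
Joint ranges: [-3.14, 3.14], [-1.21, 2.06], [-1.07, 1.41], [-3.16, 2.05], [-2.99, -0.16], [-3.1, 3.1]. Speed limits (rad/s): [2.79, 2.79, 3.14, 3.14, 3.14, 3.14].

## Interface

Orientations are given as a unit quaternion [x, y, z, w].
In Python, from bench import arm gives the robot as it stands.
- The arm moves only by the tool send_rows, never from a script. Its argument "targets" is a list of rows, each an object of numbers: "gripper": the gripper command: -1 is fully open, 1 is shut, values between are in proportion; "x", "y", "z": the shift along the tool's x, y, z in cm; "ax", "ay", "az": the turn, a rotation vector about the tool's x, y, z in degrees. A call has 1 to 5 rows; each row shifts and turns the commanded pose from where the row before left it, along the tool's axes as they then stand; what a row does not reach is not made up. A row lasts 1/12 s, in which the tool goes at most 41.7 mm and 7.16 degrees, less where a joint would pass 70% of its speed; a pose out of reach is approached as far as the arm can. A call is refused whole if a number of a shift passes 4.17 or a number of a turn 7.16, either way. A call with a gripper value outside its range is refused whole. The fingers move at their own pace and stop on an object; the grip force is fixed at half the most. Time passes only in rows, so rows that do not move let the fingers close. It gives the time, the measured TCP pose, the force, the opening and the grip force at its end, in the units of the state.
- arm.read_state(): the state, without advancing time (a new reading comes with each control period).
- arm.get_image(name): name is "side" or "top" or "wrist"; returns (picture, depth): 480x640x3 uint8, red, green, blue; 480x640 float32, mm along the optical axis (not along the pixel's ray), 0 where there is no reading.
- arm.camera_model(name): a dict with "fx", "fy", "cx", "cy" (pixels), "cam_to_world" (4x4, takes a point from camera to world coordinates). Camera axes: x right, y down, z forward; pixel columns grow to the right and rows downward; lengths in mm; the calibration is good to about 2 mm. The wrist camera is an equidistant fisheye: a pixel r from the principal point sees the ray r / f radians off the axis. A picture is of the moment at which its call begins: read the wrist's pose just before it. camera_model takes no time and is no camera call; for the wrist camera it gives the pose at the moment of the call.
- arm.job_done(): hands the job in; it is judged then, once.
Trained networks look in the newest picture that a camera, given by its name, has taken for a name from the list of things; names that differ only in an ending like _2 or _b are one class to them, and where a whole thing is asked for, a point or a joint stands for the part that bears it (a point fixed in the world has none). Each returns a list of dicts, best first, with "score" (0 to 1); they miss things now and then, are a little off and sometimes report something else, mostly with a low value. They report only what shows in the picture. A call takes as long as a camera call.
- arm.boxes_of(camera, thing): "rect" ([left, top, width, height] in pixels, round what is visible of it).
The state is a dict: "clock": time; "joints": joint angles; "joint_vel": joint speeds; "joint_efforts": joint torques, N m; "position": TCP position; "ee_rot": TCP orientation; "contact_force": force on the tool from outside, world axes, zero at the start; "wrist_torque": the same for the moment, N m; "gripper_width": finger opening in mm; "grasp_force": force on a finger pad.
Only numpy, scipy, OpenCV 4.12 (cv2) and the standard library are available. Lean on these libraries where they do the work, as an engineer would, in place of code of your own. Each camera call takes 0.05 s, during which the arm holds its last target. There are 200 camera calls.

## Working session

There is one attempt and no reset: what is moved stays moved. The work goes in short steps, Python scripts to look and compute and a tool call to move; the robot and the scene stay as the last step left them, time stands still between calls to the robot, and variables do not carry over. Pictures are saved under pics/ and viewed, at most 10 in all, crops included, and the job is handed in when it is done.

Besides the shell and the picture viewer there is one more tool, called after "Request:" as name(argument=value, ...) on one line, values as JSON. send_rows: Moves the arm, as the interface text tells. Its arguments: {"type":"object","properties":{"targets":{"type":"array"}},"required":["targets"]}

```bash
mkdir -p pics; ls; cat > h.py <<'E'
import numpy as np, cv2
from bench import arm
def pt(cam,depth,u,v):
    m=arm.camera_model(cam); d=depth[int(v),int(u)]
    p=np.array([(u-m['cx'])/m['fx']*d,(v-m['cy'])/m['fy']*d,d,1]); return (np.array(m['cam_to_world'])@p)[:3]
def cloud(cam,depth):
    m=arm.camera_model(cam); v,u=np.mgrid[0:480,0:640]
    p=np.stack([(u-m['cx'])/m['fx']*depth,(v-m['cy'])/m['fy']*depth,depth,np.ones_like(depth)],-1)
    return (p@np.array(m['cam_to_world']).T)[...,:3]
def save(n,im): cv2.imwrite('pics/'+n,cv2.cvtColor(im,cv2.COLOR_RGB2BGR))
E
python3 - <<'E'
from h import *
print(arm.read_state())
for c in ['top','side']:
    im,d=arm.get_image(c); save(c+'1.png',im); np.save(c+'d.npy',d); np.save(c+'i.npy',im)
    P=cloud(c,d)
    for t in ['case','lock_face','button_top','bar_mid','gauge','spool','valve','marker']:
        for b in arm.boxes_of(c,t)[:2]:
            l,tp,w,h=b['rect']; u,v=l+w/2,tp+h/2
            print(c,t,round(b['score'],2),np.round(b['rect']),P[int(v),int(u)].round(0))
E
```

```text
pics
{'clock': 0.0, 'joints': array([ 1.48959775e+00,  3.85534259e-01,  6.58873063e-03, -4.93949082e-04,
       -1.19399132e+00, -2.58580655e-01]), 'joint_vel': array([-0.00140975,  0.00079474,  0.00044163, -0.00068734,  0.00030204,
       -0.00031363]), 'joint_efforts': array([ 1.09850909e-03, -3.92284405e+01,  1.88398039e+01,  4.18630198e+00,
       -4.61762495e-03,  3.50699693e-06]), 'position': array([208.09822866, 588.70305439, 230.22127586]), 'ee_rot': array([ 9.85587435e-01, -1.69163262e-01, -1.33850257e-04,  1.08638656e-03]), 'contact_force': array([-0.46736888, -0.69690917,  0.09604332]), 'wrist_torque': array([ 0.0091335 , -0.00339658, -0.01158925]), 'grasp_force': 0.0, 'gripper_width': 85.00557509339171}
top case 0.66 [210. 212. 198. 123.] [488. 173. 131.]
top lock_face 0.81 [215. 214. 116. 107.] [498. 233. 126.]
top lock_face 0.36 [225. 258.  12.  11.] [503. 300. 148.]
top button_top 0.52 [226. 255.  14.  14.] [504. 298. 151.]
top button_top 0.37 [421. 262.   8.  71.] [453. -39.  17.]
top bar_mid 0.57 [262. 264.  43.  11.] [495. 215. 129.]
top gauge 0.94 [250. 338.  29.  45.] [339. 255.  30.]
top spool 0.68 [272. 186.  22.  26.] [644. 227.   4.]
top valve 0.72 [184. 245.  23.  62.] [492. 383.  44.]
top marker 0.73 [421. 262.   9.  70.] [455. -39.  18.]
top marker 0.25 [264. 262.  42.  11.] [498. 214. 132.]
side case 0.86 [231. 199. 108. 122.] [481.  52. 105.]
side lock_face 0.89 [250. 183.  81.  52.] [494. 234. 126.]
side bar_mid 0.62 [289. 206.   8.  12.] [498. 206. 129.]
side gauge 0.49 [249. 186.  82.  51.] [494. 214. 128.]
side gauge 0.22 [289. 206.   8.  12.] [498. 206. 129.]
side spool 0.62 [346. 253.  24.  15.] [641. 202.  17.]
side spool 0.38 [288. 186.  14.  10.] [504. 290. 143.]
side marker 0.62 [229. 330.  82.  10.] [455. -46.  15.]
side marker 0.62 [229. 196. 113. 126.] [483.  47. 108.]
```

View pics/top1.png

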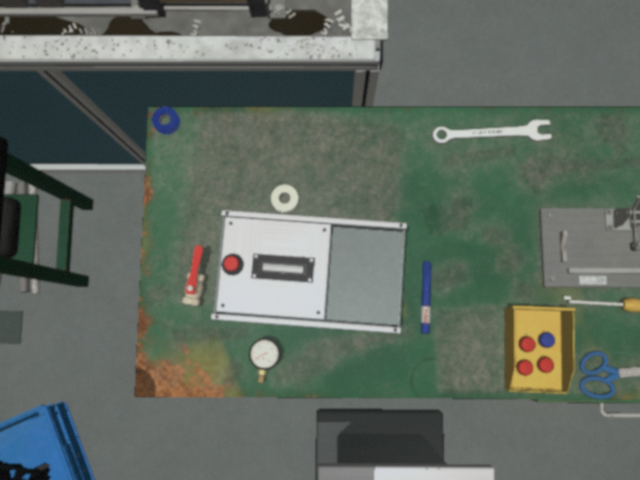

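```bash
python3 - <<'E'
from h import *
im=np.load('topi.npy').astype(int); d=np.load('topd.npy'); P=cloud('top',d)
r=(im[...,0]>110)&(im[...,1]<70)&(im[...,2]<70)&(P[...,2]>100)
q=P[r]; print('button',r.sum(),np.median(q,0).round(1),((q.min(0)+q.max(0))/2).round(1))
m=np.zeros(d.shape,bool); m[212:325,210:340]=1
k=m&(np.abs(P[...,2]-130)<7)
rect=cv2.minAreaRect(P[k][:,:2].astype(np.float32)); print('hatch plane',rect, np.median(P[k][:,2]))
m=np.zeros(d.shape,bool); m[200:345,200:420]=1
k=m&(P[...,2]>90)&(P[...,2]<155)
print('case',cv2.minAreaRect(P[k][:,:2].astype(np.float32)))
print('T rows'); 
for v in (258,262,266,269,272,276,280): print(v,im[v,255:312:4].sum(-1)//3)
E
```

```text
button 68 [501.7 299.4 147. ] [453.8 225.1 643.9]
hatch plane ((497.573974609375, 223.16122436523438), (215.1558837890625, 184.34600830078125), 86.60611724853516) 130.11798425337724
case ((494.65960693359375, 172.0209503173828), (320.66387939453125, 188.3851776123047), 86.04778289794922)
T rows
258 [107  74  69  71  69  72  72  74  74  76  81  87  84 107 167]
262 [ 71  72  99  98  90  84  79  81  78  76  75  75  75  78 110]
266 [ 70  75 161 189 186 185 183 178 170 167 160 148 108  77  74]
269 [ 71  76 151 177 183 193 197 197 199 200 198 198 127  78  75]
272 [ 81  72  77  86  91  95 105 131 129 139 149 162 112  76  78]
276 [148  74  72  72  72  74  74  74  75  72  74  72  75  80  85]
280 [209 204 202 196 185 173 166 148 128 121 108  93  84 113 149]
```

The top view shows the case at about (212–407, 212–330) with the hatch on its left half, the button at (232,264) and the bar from (263,265) to (306,270). Button and bar are about 85 mm apart along an axis yawed by about -4°, so the sizes agree. I'll turn the tool first.

Request:
send_rows(targets=[{"az": 6.8,"gripper": 1},{"az": 6.8,"gripper": 1},{"az": 6.8,"gripper": 1},{"az": 6.8,"gripper": 1},{"az": 6.8,"gripper": 1}])

```text
$.targets[0]: bad value
```

Request:
send_rows(targets=[{"az": 6.8,"gripper": 1},{"az": 6.8,"gripper": 1},{"az": 6.8,"gripper": 1},{"az": 6.8,"gripper": 1},{"az": 6.5,"gripper": 1}])

```text
$.targets[0]: bad value
```

```bash
cat >> h.py <<'E'
from scipy.spatial.transform import Rotation as R
def st():
    s=arm.read_state(); r=R.from_quat(s['ee_rot']); M=r.as_matrix()
    print('t',round(s['clock'],2),'pos',s['position'].round(1),'yaw',round(np.degrees(np.arctan2(M[1,0],M[0,0])),2),'z',M[:,2].round(3),'F',s['contact_force'].round(2),'T',s['wrist_torque'].round(3),'w',round(s['gripper_width'],1),'gf',round(s['grasp_force'],1),'j',s['joints'].round(2))
    return s,M
def to(p):
    s,M=st(); print('tool shift cm',(M.T@(np.array(p)-s['position'])/10).round(2))
E
python3 -c "
from h import *
to([501.7,299.4,200])"
```

```text
t 0.9 pos [208.3 589.3 231.3] yaw -19.47 z [-0.  0. -1.] F [0.79 0.09 0.21] T [-0.025 -0.023  0.013] w 85.5 gf 0.0 j [ 1.49  0.38  0.01 -0.   -1.19 -0.26]
tool shift cm [37.32 17.55  3.13]
```

Request:
send_rows(targets=[{"x": 0,"y": 0,"z": 0,"ax": 0,"ay": 0,"az": 6.8,"gripper": 1},{"x": 0,"y": 0,"z": 0,"ax": 0,"ay": 0,"az": 6.8,"gripper": 1},{"x": 0,"y": 0,"z": 0,"ax": 0,"ay": 0,"az": 6.8,"gripper": 1},{"x": 0,"y": 0,"z": 0,"ax": 0,"ay": 0,"az": 6.8,"gripper": 1},{"x": 0,"y": 0,"z": 0,"ax": 0,"ay": 0,"az": 6.8,"gripper": 1}])

```text
clock: 1.32
position: [208.3, 589.3, 231.3]
ee_rot: [0.892, -0.452, 0.0, -0.0]
contact_force: [-0.1, 0.7, -1.1]
gripper_width: 25.4
grasp_force: 0.0
```

Request:
send_rows(targets=[{"x": 0,"y": 0,"z": 0,"ax": 0,"ay": 0,"az": 6.8,"gripper": 1},{"x": 0,"y": 0,"z": 0,"ax": 0,"ay": 0,"az": 6.8,"gripper": 1},{"x": 0,"y": 0,"z": 0,"ax": 0,"ay": 0,"az": 6.8,"gripper": 1},{"x": 0,"y": 0,"z": 0,"ax": 0,"ay": 0,"az": 6.8,"gripper": 1},{"x": 0,"y": 0,"z": 0,"ax": 0,"ay": 0,"az": 6.5,"gripper": 1}])

```text
clock: 1.73
position: [208.3, 589.3, 231.3]
ee_rot: [0.722, -0.692, -0.0, -0.0]
contact_force: [0.7, 0.2, -0.2]
gripper_width: -0.1
grasp_force: 0.0
```

```bash
python3 -c "
from h import *
to([501.7,299.4,200])"
```

```text
t 1.73 pos [208.3 589.3 231.3] yaw -87.5 z [ 0.  0. -1.] F [ 0.75  0.23 -0.18] T [-0.044 -0.009  0.032] w -0.1 gf 0.0 j [ 1.49  0.38  0.01  0.   -1.19 -1.45]
tool shift cm [ 30.24 -28.05   3.13]
```

Request:
send_rows(targets=[{"x": 2.8,"y": -2.6,"z": 0,"ax": 0,"ay": 0,"az": 0,"gripper": 1},{"x": 2.8,"y": -2.6,"z": 0,"ax": 0,"ay": 0,"az": 0,"gripper": 1},{"x": 2.8,"y": -2.6,"z": 0,"ax": 0,"ay": 0,"az": 0,"gripper": 1},{"x": 2.8,"y": -2.6,"z": 0,"ax": 0,"ay": 0,"az": 0,"gripper": 1},{"x": 2.8,"y": -2.6,"z": 0,"ax": 0,"ay": 0,"az": 0,"gripper": 1}])

```text
clock: 2.15
position: [346.0, 454.6, 231.5]
ee_rot: [0.725, -0.689, -0.0, -0.0]
contact_force: [0.4, 1.1, -0.3]
gripper_width: -0.0
grasp_force: 0.0
```

Request:
send_rows(targets=[{"x": 2.8,"y": -2.6,"z": 0,"ax": 0,"ay": 0,"az": 0,"gripper": 1},{"x": 2.8,"y": -2.6,"z": 0,"ax": 0,"ay": 0,"az": 0,"gripper": 1},{"x": 2.8,"y": -2.6,"z": 0,"ax": 0,"ay": 0,"az": 0,"gripper": 1},{"x": 2.8,"y": -2.6,"z": 0,"ax": 0,"ay": 0,"az": 0,"gripper": 1},{"x": 0,"y": 0,"z": 0,"ax": 0,"ay": 0,"az": 6.45,"gripper": 1}])

```text
clock: 2.57
position: [457.8, 344.9, 231.4]
ee_rot: [-0.682, 0.731, -0.001, -0.0]
contact_force: [-0.1, 1.5, -0.9]
gripper_width: -0.1
grasp_force: 0.0
```

```bash
python3 - <<'E'
from h import *
to([501.7,299.4,160])
im,d=arm.get_image('wrist'); save('w1.png',im); np.save('wd.npy',d); np.save('wi.npy',im)
m=arm.camera_model('wrist'); print({k:np.round(v,3) for k,v in m.items()})
for t in ['button_top','bar_mid','lock_face']: print(t,[(round(b['score'],2),np.round(b['rect'])) for b in arm.boxes_of('wrist',t)[:2]])
E
```

```text
t 2.57 pos [457.8 344.9 231.4] yaw -94.02 z [ 0.    -0.001 -1.   ] F [-0.07  1.47 -0.87] T [ 0.106  0.067 -0.038] w -0.1 gf 0.0 j [ 0.93  0.3  -0.12  0.   -1.15 -1.  ]
tool shift cm [ 4.23 -4.69  7.15]
{'fx': np.float64(371.648), 'fy': np.float64(371.648), 'cx': np.float64(315.993), 'cy': np.float64(232.01), 'cam_to_world': array([[-9.97000e-01,  7.20000e-02,  2.40000e-02,  4.49733e+02],
       [ 7.60000e-02,  9.49000e-01,  3.07000e-01,  2.67780e+02],
       [-1.00000e-03,  3.08000e-01, -9.51000e-01,  3.73990e+02],
       [ 0.00000e+00,  0.00000e+00,  0.00000e+00,  1.00000e+00]])}
button_top [(0.74, array([220., 159.,  41.,  42.]))]
bar_mid [(0.64, array([236.,   2.,  20., 102.])), (0.32, array([121.,   0., 262., 219.]))]
lock_face [(0.77, array([134.,   0., 230., 208.]))]
```

View pics/w1.png

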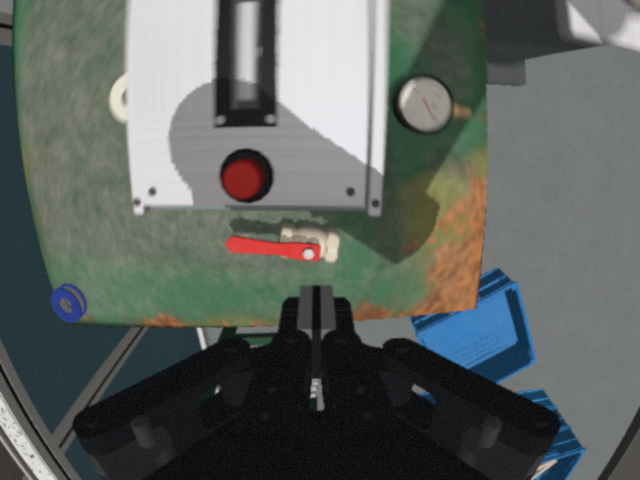

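The wrist view shows the button at (245,175), the bar from (246,~0) to (246,103), and the fingertips at (316,290). The tool is square with the case. I'll now convert these to positions.

```bash
cat >> h.py <<'E'
def wpt(m,u,v,z):
    x,y=(u-m['cx'])/m['fx'],(v-m['cy'])/m['fy']; th=np.hypot(x,y); s=np.sin(th)/th if th>1e-9 else 1
    C=np.array(m['cam_to_world']); r=C[:3,:3]@np.array([x*s,y*s,np.cos(th)])
    return C[:3,3]+r*(z-C[2,3])/r[2]
def blob(mask):
    n,l,s,c=cv2.connectedComponentsWithStats(mask.astype(np.uint8)); i=1+np.argmax(s[1:,4]); return s[i],c[i]
E
python3 - <<'E'
from h import *
m=arm.camera_model('wrist'); im=np.load('wi.npy').astype(int)
k=(im[...,0]>90)&(im[...,1]<60)&(im[...,2]<60); k[215:]=0
s,c=blob(k); print(s,c,'button',wpt(m,*c,148).round(1))
for p in [(246,2),(246,103),(236,60),(257,60)]: print(p,wpt(m,*p,130).round(1))
for p in [(126,100),(133,205),(390,100),(382,205)]: print('edge',p,wpt(m,*p,120).round(1))
E
```

```text
[ 223  161   38   38 1110] [241.36576577 179.4045045 ] button [497.8 306.2 148. ]
(246, 2) [489.9 188.9 130. ]
(246, 103) [494.  258.3 130. ]
(236, 60) [498.6 228.8 130. ]
(257, 60) [484.8 230.4 130. ]
edge (126, 100) [586.6 242.8 120. ]
edge (133, 205) [592.5 322.4 120. ]
edge (390, 100) [398.2 261.6 120. ]
edge (382, 205) [406.  335.2 120. ]
```

```bash
python3 - <<'E'
from h import *
st()
m=arm.camera_model('wrist'); im,d=arm.get_image('wrist'); im=im.astype(int)
k=(im[...,0]>90)&(im[...,1]<60)&(im[...,2]<60); k[205:]=0;k[:, :150]=0
s,c=blob(k); print(s,c,'button',wpt(m,*c,148).round(1), 'depth',d[int(c[1]),int(c[0])])
C=np.array(m['cam_to_world'])
for p in [(242,178),(200,178),(180,150)]:
    z=d[p[1],p[0]]; x,y=(p[0]-m['cx'])/m['fx'],(p[1]-m['cy'])/m['fy'];th=np.hypot(x,y);q=np.array([x,y])/th*np.tan(th)
    print(p,(C@np.array([q[0]*z,q[1]*z,z,1]))[:3].round(1))
for b in arm.boxes_of('wrist','bar_mid')[:1]+arm.boxes_of('wrist','button_top')[:1]:
    l,t,w,h=b['rect'];print(np.round(b['rect']),wpt(m,l+w/2,t+h,130).round(1),wpt(m,l+w/2,t+h/2,148).round(1))
# top
im=np.load('topi.npy').astype(int); d=np.load('topd.npy'); P=cloud('top',d)
for u,v in [(263,265),(262,266),(306,270),(232,264),(232,258),(232,270),(226,264),(239,264)]: print('top',u,v,P[v,u].round(1))
r=(im[...,0]>110)&(im[...,1]<70)&(im[...,2]<70); r[:,:220]=0;r[:,245:]=0;r[:250]=0;r[280:]=0
s,c=blob(r); print(s,c,P[r].min(0).round(1),P[r].max(0).round(1),P[r].mean(0).round(1))
im=np.load('sidei.npy').astype(int); P=cloud('side',np.load('sided.npy'))
r=(im[...,0]>110)&(im[...,1]<70)&(im[...,2]<70)&(P[...,2]>125)
print('side',r.sum(),P[r].min(0).round(1),P[r].max(0).round(1),np.median(P[r],0).round(1))
E
```

```text
t 2.77 pos [454.3 349.3 231.3] yaw -93.48 z [-0.  0. -1.] F [-0.87 -0.67  0.64] T [-0.011  0.042  0.071] w -0.2 gf 0.0 j [ 0.94  0.3  -0.12 -0.   -1.15 -1.  ]
[ 216  154   38   39 1120] [234.55357143 172.78303571] button [501.7 301.7 148. ] depth 224.87482
(242, 178) [497.3 305.3 148.3]
(200, 178) [530.5 305.5 131.1]
(180, 150) [542.8 284.8 130.7]
[232.   2.  19.  92.] [496.4 252.1 130. ] [491.  224.7 148. ]
[217. 149.  40.  45.] [505.7 318.7 130. ] [500.  300.9 148. ]
top 263 265 [501.4 249.3 129.5]
top 262 266 [499.4 250.7 132.2]
top 306 270 [492.9 176.6 132.6]
top 232 264 [500.7 298.3 150.2]
top 232 258 [511.  299.1 147. ]
top 232 270 [491.1 298.8 145.6]
top 226 264 [500.8 308.6 148. ]
top 239 264 [502.  288.6 137.6]
[223 256  16  15  66] [231.         263.24242424] [491.  289.4 130.5] [514.5 316.3 152.6] [502.4 300.7 146. ]
side 2995 [ 482.1 -693.3  125.7] [1504.2 1243.5  531.3] [1185.5  522.4  278.4]
```

```bash
python3 -c "
from h import *
to([501.5,300.8,153])"
```

```text
t 2.92 pos [453.8 350.  231.4] yaw -93.44 z [ 0.  0. -1.] F [ 0.46  0.16 -0.71] T [-0.015  0.021 -0.031] w -0.2 gf 0.0 j [ 0.94  0.3  -0.12 -0.   -1.15 -1.  ]
tool shift cm [ 4.63 -5.06  7.84]
```

Request:
send_rows(targets=[{"x": 1.54,"y": -1.69,"z": 0,"ax": 0,"ay": 0,"az": 0,"gripper": 1},{"x": 1.54,"y": -1.69,"z": 1.5,"ax": 0,"ay": 0,"az": 0,"gripper": 1},{"x": 1.55,"y": -1.68,"z": 1.5,"ax": 0,"ay": 0,"az": 0,"gripper": 1},{"x": 0,"y": 0,"z": 2,"ax": 0,"ay": 0,"az": 0.5,"gripper": 1},{"x": 0,"y": 0,"z": 2,"ax": 0,"ay": 0,"az": 0,"gripper": 1}])

```text
clock: 3.33
position: [502.3, 299.9, 160.9]
ee_rot: [-0.681, 0.732, 0.0, 0.001]
contact_force: [0.2, -0.2, -0.4]
gripper_width: -0.3
grasp_force: 0.0
```

Request:
send_rows(targets=[{"x": 0,"y": 0,"z": 0.4,"ax": 0,"ay": 0,"az": 0,"gripper": 1},{"x": 0,"y": 0,"z": 0,"ax": 0,"ay": 0,"az": 0,"gripper": 1},{"x": 0,"y": 0,"z": 0,"ax": 0,"ay": 0,"az": 0,"gripper": 1},{"x": 0,"y": 0,"z": 0,"ax": 0,"ay": 0,"az": 0,"gripper": 1}])

```text
clock: 3.67
position: [502.5, 300.9, 158.9]
ee_rot: [-0.682, 0.731, -0.0, 0.001]
contact_force: [-0.5, 0.5, 0.4]
gripper_width: 0.1
grasp_force: 0.0
```

```bash
cat > chk.py <<'E'
from h import *
st()
im,d=arm.get_image('top'); P=cloud('top',d)
q=P[258:280,255:312,2].ravel(); print('top bar n>145:',(q>145).sum(),'max',np.sort(q)[-20].round(1))
E
python3 - <<'E'
import chk
from h import *
im,d=arm.get_image('top'); im2,_=arm.get_image('side')
o=np.hstack([cv2.resize(im[230:300,190:330],(560,280),interpolation=3),]); o2=cv2.resize(im2[150:240,230:370],(560,300),interpolation=3)
save('c2.png',np.vstack([o,o2]))
E
```

```text
t 3.67 pos [502.5 300.9 158.9] yaw -94.02 z [ 0.002  0.002 -1.   ] F [-0.5   0.5   0.44] T [ 0.004  0.008 -0.026] w 0.1 gf 0.0 j [ 0.82  0.38 -0.2   0.   -0.99 -0.89]
top bar n>145: 3 max 135.0
```

View pics/c2.png

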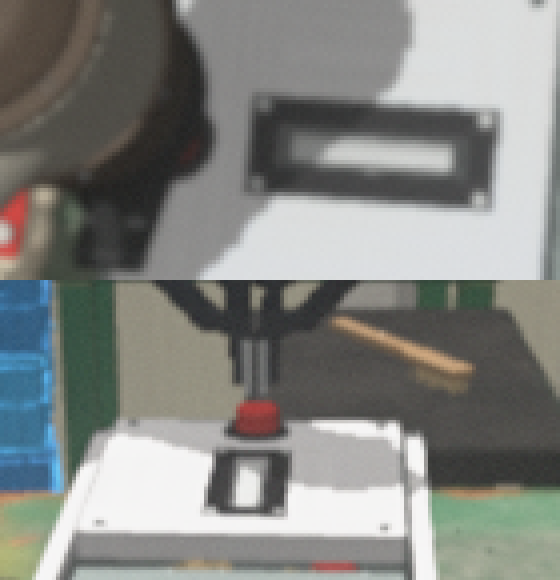

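The crop shows the shut fingers above the red button, at about (258,415) in the lower half. The bar is still level in its slot. I'll go down and feel for contact.

Request:
send_rows(targets=[{"x": 0,"y": 0,"z": 0.4,"ax": 0,"ay": 0,"az": 0,"gripper": 1},{"x": 0,"y": 0,"z": 0.3,"ax": 0,"ay": 0,"az": 0,"gripper": 1},{"x": 0,"y": 0,"z": 0,"ax": 0,"ay": 0,"az": 0,"gripper": 1},{"x": 0,"y": 0,"z": 0,"ax": 0,"ay": 0,"az": 0,"gripper": 1}])

```text
clock: 4.15
position: [501.9, 299.5, 150.0]
ee_rot: [-0.681, 0.732, -0.0, -0.0]
contact_force: [-0.0, 0.6, 0.1]
gripper_width: -0.0
grasp_force: 0.0
```

Request:
send_rows(targets=[{"x": 0,"y": 0,"z": 0.1,"ax": 0,"ay": 0,"az": 0,"gripper": 1},{"x": 0,"y": 0,"z": 0.1,"ax": 0,"ay": 0,"az": 0,"gripper": 1},{"x": 0,"y": 0,"z": 0,"ax": 0,"ay": 0,"az": 0,"gripper": 1}])

```text
clock: 4.4
position: [502.1, 299.7, 148.2]
ee_rot: [-0.681, 0.732, -0.0, -0.0]
contact_force: [0.9, -0.9, -0.7]
gripper_width: 0.2
grasp_force: 0.0
```

Request:
send_rows(targets=[{"x": 0,"y": 0,"z": 0.1,"ax": 0,"ay": 0,"az": 0,"gripper": 1},{"x": 0,"y": 0,"z": 0.1,"ax": 0,"ay": 0,"az": 0,"gripper": 1},{"x": 0,"y": 0,"z": 0,"ax": 0,"ay": 0,"az": 0,"gripper": 1}])

```text
clock: 4.65
position: [502.1, 299.7, 146.8]
ee_rot: [-0.681, 0.732, -0.0, 0.0]
contact_force: [-0.9, -0.9, 3.7]
gripper_width: -0.0
grasp_force: 1.9
```

```bash
python3 -c "import chk"
```

```text
t 4.65 pos [502.1 299.7 146.8] yaw -94.11 z [ 0.001  0.    -1.   ] F [-0.89 -0.86  3.74] T [-0.139  0.325  0.019] w -0.0 gf 1.9 j [ 0.82  0.39 -0.21  0.   -0.97 -0.89]
top bar n>145: 5 max 135.3
```

Request:
send_rows(targets=[{"x": 0,"y": 0,"z": 0.1,"ax": 0,"ay": 0,"az": 0,"gripper": 1},{"x": 0,"y": 0,"z": 0.1,"ax": 0,"ay": 0,"az": 0,"gripper": 1},{"x": 0,"y": 0,"z": 0,"ax": 0,"ay": 0,"az": 0,"gripper": 1}])

```text
clock: 4.95
position: [502.1, 299.7, 144.8]
ee_rot: [-0.681, 0.732, -0.0, 0.0]
contact_force: [-1.7, -0.5, 4.0]
gripper_width: -0.1
grasp_force: 2.4
```

```bash
python3 -c "import chk"
```

```text
t 4.95 pos [502.1 299.7 144.8] yaw -94.11 z [ 0.001  0.    -1.   ] F [-1.71 -0.53  3.97] T [-0.231  0.434 -0.051] w -0.1 gf 2.4 j [ 0.82  0.39 -0.21  0.   -0.96 -0.89]
top bar n>145: 4 max 135.2
```

Request:
send_rows(targets=[{"x": 0,"y": 0,"z": 0.05,"ax": 0,"ay": 0,"az": 0,"gripper": 1},{"x": 0,"y": 0,"z": 0.05,"ax": 0,"ay": 0,"az": 0,"gripper": 1},{"x": 0,"y": 0,"z": 0,"ax": 0,"ay": 0,"az": 0,"gripper": 1}])

```text
clock: 5.25
position: [502.2, 299.8, 144.0]
ee_rot: [-0.681, 0.732, -0.0, 0.0]
contact_force: [-1.5, -1.1, 5.6]
gripper_width: 0.2
grasp_force: 2.9
```

```bash
python3 -c "import chk"
```

```text
t 5.25 pos [502.2 299.8 144. ] yaw -94.1 z [ 0.001  0.    -1.   ] F [-1.47 -1.12  5.59] T [-0.262  0.525 -0.043] w 0.2 gf 2.9 j [ 0.82  0.39 -0.22  0.   -0.96 -0.89]
top bar n>145: 5 max 135.1
```

Request:
send_rows(targets=[{"x": 0,"y": 0,"z": 0.05,"ax": 0,"ay": 0,"az": 0,"gripper": 1},{"x": 0,"y": 0,"z": 0.05,"ax": 0,"ay": 0,"az": 0,"gripper": 1},{"x": 0,"y": 0,"z": 0,"ax": 0,"ay": 0,"az": 0,"gripper": 1}])

```text
clock: 5.55
position: [502.2, 299.8, 143.0]
ee_rot: [-0.681, 0.732, -0.0, 0.0]
contact_force: [-2.2, -1.6, 6.2]
gripper_width: 0.1
grasp_force: 3.1
```

```bash
python3 -c "import chk"
```

```text
t 5.55 pos [502.2 299.8 143. ] yaw -94.1 z [ 0.001  0.    -1.   ] F [-2.17 -1.64  6.24] T [-0.281  0.625 -0.021] w 0.1 gf 3.1 j [ 0.82  0.39 -0.22  0.   -0.96 -0.89]
top bar n>145: 4 max 134.9
```

Request:
send_rows(targets=[{"x": 0,"y": 0,"z": 0.05,"ax": 0,"ay": 0,"az": 0,"gripper": 1},{"x": 0,"y": 0,"z": 0.05,"ax": 0,"ay": 0,"az": 0,"gripper": 1},{"x": 0,"y": 0,"z": 0,"ax": 0,"ay": 0,"az": 0,"gripper": 1}])

```text
clock: 5.85
position: [502.2, 299.8, 142.2]
ee_rot: [-0.681, 0.732, -0.0, 0.0]
contact_force: [-2.4, -0.6, 7.6]
gripper_width: 0.2
grasp_force: 3.3
```

```bash
python3 -c "import chk"
```

```text
t 5.85 pos [502.2 299.8 142.2] yaw -94.1 z [ 0.001  0.    -1.   ] F [-2.41 -0.64  7.56] T [-0.266  0.66   0.023] w 0.2 gf 3.3 j [ 0.82  0.39 -0.22  0.   -0.96 -0.89]
top bar n>145: 4 max 134.6
```

Request:
send_rows(targets=[{"x": 0,"y": 0,"z": 0.05,"ax": 0,"ay": 0,"az": 0,"gripper": 1},{"x": 0,"y": 0,"z": 0.05,"ax": 0,"ay": 0,"az": 0,"gripper": 1},{"x": 0,"y": 0,"z": 0,"ax": 0,"ay": 0,"az": 0,"gripper": 1}])

```text
clock: 6.15
position: [502.2, 299.7, 140.9]
ee_rot: [-0.681, 0.732, -0.0, 0.0]
contact_force: [-0.7, -1.6, 4.5]
gripper_width: 0.1
grasp_force: 2.6
```

```bash
python3 -c "import chk"
```

```text
t 6.15 pos [502.2 299.7 140.9] yaw -94.11 z [ 0.001  0.    -1.   ] F [-0.65 -1.55  4.52] T [-0.237  0.465  0.034] w 0.1 gf 2.6 j [ 0.82  0.4  -0.22  0.   -0.96 -0.89]
top bar n>145: 6 max 134.8
```

```bash
python3 - <<'E'
import chk
from h import *
im,d=arm.get_image('top'); im2,_=arm.get_image('side')
o=cv2.resize(im[230:300,190:330],(560,280),interpolation=3); o2=cv2.resize(im2[150:240,230:370],(560,300),interpolation=3)
save('c3.png',np.vstack([o,o2]))
E
```

```text
t 6.2 pos [502.1 299.8 140.8] yaw -94.11 z [ 0.001  0.    -1.   ] F [-1.21 -0.86  6.09] T [-0.211  0.481 -0.023] w -0.2 gf 2.6 j [ 0.82  0.4  -0.22  0.   -0.96 -0.89]
top bar n>145: 6 max 134.7
```

View pics/c3.png

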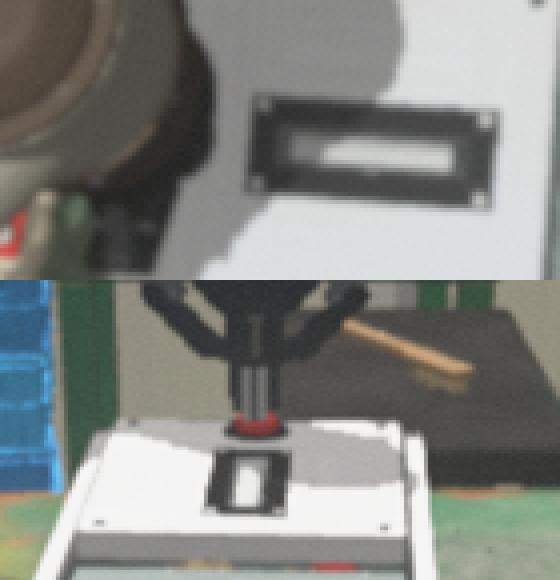

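The bar is still level and the button is about 7 mm down, so I'll keep pressing in 1 mm steps.

Request:
send_rows(targets=[{"x": 0,"y": 0,"z": 0.05,"ax": 0,"ay": 0,"az": 0,"gripper": 1},{"x": 0,"y": 0,"z": 0.05,"ax": 0,"ay": 0,"az": 0,"gripper": 1},{"x": 0,"y": 0,"z": 0,"ax": 0,"ay": 0,"az": 0,"gripper": 1}])

```text
clock: 6.6
position: [502.2, 299.8, 139.4]
ee_rot: [-0.681, 0.732, -0.0, 0.0]
contact_force: [-1.6, -1.3, 6.0]
gripper_width: 0.1
grasp_force: 3.1
```

```bash
python3 -c "import chk"
```

```text
t 6.6 pos [502.2 299.8 139.4] yaw -94.12 z [ 0.  0. -1.] F [-1.63 -1.31  6.03] T [-0.166  0.521  0.001] w 0.1 gf 3.1 j [ 0.81  0.4  -0.22  0.   -0.95 -0.89]
top bar n>145: 338 max 154.9
```

The handle popped (bar top at about 155). Now I'll retreat and move over the bar with the gripper open.

Request:
send_rows(targets=[{"x": 0,"y": 0,"z": -1,"ax": 0,"ay": 0,"az": 0,"gripper": 1},{"x": 0,"y": 0,"z": -2.5,"ax": 0,"ay": 0,"az": 0,"gripper": 1},{"x": 0,"y": 0,"z": -2.5,"ax": 0,"ay": 0,"az": 0,"gripper": -0.3},{"x": 2,"y": 0,"z": -1,"ax": 0,"ay": 0,"az": 0,"gripper": -0.3},{"x": 2,"y": 0,"z": 0,"ax": 0,"ay": 0,"az": 0,"gripper": -0.3}])

```text
clock: 7.07
position: [500.4, 261.1, 212.3]
ee_rot: [-0.682, 0.731, -0.0, 0.003]
contact_force: [0.1, -0.1, 0.1]
gripper_width: 36.0
grasp_force: 0.0
```

Request:
send_rows(targets=[{"x": 2,"y": 0,"z": 0,"ax": 0,"ay": 0,"az": 0,"gripper": -0.3},{"x": 1.5,"y": 0,"z": 0,"ax": 0,"ay": 0,"az": 0,"gripper": -0.3},{"x": 0.9,"y": 0,"z": 0,"ax": 0,"ay": 0,"az": 0,"gripper": -0.3},{"x": 0,"y": 0,"z": 0,"ax": 0,"ay": 0,"az": 0,"gripper": -0.3},{"x": 0,"y": 0,"z": 0,"ax": 0,"ay": 0,"az": 0,"gripper": -0.3}])

```text
clock: 7.48
position: [496.2, 215.9, 209.3]
ee_rot: [-0.681, 0.732, 0.0, 0.0]
contact_force: [-0.4, 0.6, 0.9]
gripper_width: 55.5
grasp_force: 0.0
```

```bash
python3 - <<'E'
from h import *
to([495.8,216,134.5]); arm.get_image('side')
st()
m=arm.camera_model('wrist'); im,d=arm.get_image('wrist'); np.save('wi2.npy',im); np.save('wd2.npy',d); save('w2.png',im)
print({k:np.round(v,2).tolist() for k,v in m.items()})
for t in ['bar_mid','button_top']:
  for b in arm.boxes_of('wrist',t)[:2]:
    l,tp,w,h=b['rect'];print(t,round(b['score'],2),np.round(b['rect']),wpt(m,l+w/2,tp+h/2,160 if t[1]=='a' else 148).round(1))
E
```

```text
t 7.48 pos [496.2 215.9 209.3] yaw -94.16 z [ 0.  0. -1.] F [-0.38  0.58  0.91] T [ 0.006 -0.039 -0.005] w 55.5 gf 0.0 j [ 0.71  0.26 -0.23 -0.   -1.08 -0.78]
tool shift cm [-0.01  0.04  7.48]
t 7.53 pos [496.3 216.3 209.2] yaw -94.12 z [ 0.  0. -1.] F [-0.28  0.08 -0.27] T [ 0.003 -0.004  0.032] w 55.5 gf 0.0 j [ 0.71  0.26 -0.23  0.   -1.08 -0.78]
{'fx': 371.65, 'fy': 371.65, 'cx': 315.99, 'cy': 232.01, 'cam_to_world': [[-1.0, 0.07, 0.02, 489.89], [0.07, 0.95, 0.31, 137.46], [-0.0, 0.31, -0.95, 351.87], [0.0, 0.0, 0.0, 1.0]]}
bar_mid 0.94 [305. 196.  22. 121.] [495.7 213.7 160. ]
button_top 0.78 [298. 343.  34.  37.] [502.3 295.7 148. ]
```

View pics/w2.png

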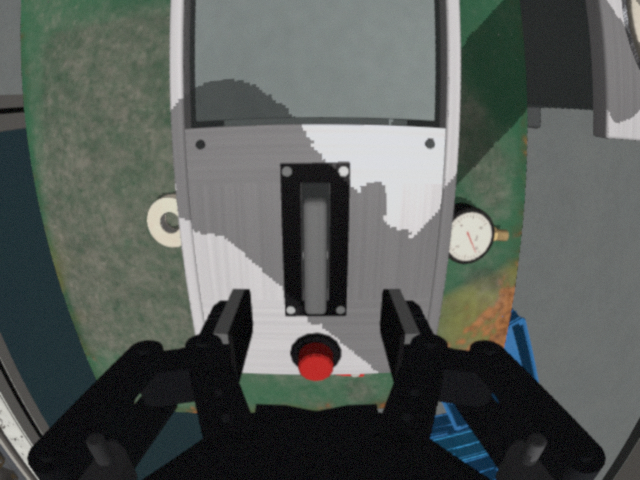

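The bar is popped at (316,256) and lies centrally between the open fingers. Descending around it.

Request:
send_rows(targets=[{"x": 0.1,"y": 0,"z": 2,"ax": 0,"ay": 0,"az": 0,"gripper": -0.3},{"x": 0,"y": 0,"z": 2,"ax": 0,"ay": 0,"az": 0,"gripper": -0.3},{"x": 0,"y": 0,"z": 1.5,"ax": 0,"ay": 0,"az": 0,"gripper": -0.3},{"x": 0,"y": 0,"z": 1,"ax": 0,"ay": 0,"az": 0,"gripper": -0.3},{"x": 0,"y": 0,"z": 0.8,"ax": 0,"ay": 0,"az": 0,"gripper": -0.3}])

```text
clock: 8.1
position: [495.7, 215.2, 135.2]
ee_rot: [-0.681, 0.732, -0.0, -0.001]
contact_force: [1.0, 0.3, 0.3]
gripper_width: 55.4
grasp_force: 0.0
```

Request:
send_rows(targets=[{"x": 0,"y": 0,"z": 0,"ax": 0,"ay": 0,"az": 0,"gripper": 0.2},{"x": 0,"y": 0,"z": 0,"ax": 0,"ay": 0,"az": 0,"gripper": 0.4},{"x": 0,"y": 0,"z": 0,"ax": 0,"ay": 0,"az": 0,"gripper": 0.55},{"x": 0,"y": 0,"z": 0,"ax": 0,"ay": 0,"az": 0,"gripper": 0.6},{"x": 0,"y": 0,"z": 0,"ax": 0,"ay": 0,"az": 0,"gripper": 0.6}])

```text
clock: 8.52
position: [496.3, 215.2, 137.2]
ee_rot: [-0.681, 0.732, -0.0, 0.001]
contact_force: [1.1, -0.1, -0.7]
gripper_width: 17.1
grasp_force: 0.0
```

```bash
python3 -c "
from h import *
st()"
```

```text
t 8.52 pos [496.3 215.2 137.2] yaw -94.12 z [ 0.001  0.001 -1.   ] F [ 1.09 -0.06 -0.71] T [-0.027  0.013  0.004] w 17.1 gf 0.0 j [ 0.71  0.33 -0.33  0.   -0.91 -0.78]
```

Request:
send_rows(targets=[{"x": 0,"y": 0,"z": 0,"ax": 0,"ay": 0,"az": 0,"gripper": 0.7},{"x": 0,"y": 0,"z": 0,"ax": 0,"ay": 0,"az": 0,"gripper": 1},{"x": 0,"y": 0,"z": 0,"ax": 0,"ay": 0,"az": 0,"gripper": 1},{"x": 0,"y": 0,"z": 0,"ax": 0,"ay": 0,"az": 0,"gripper": 1}])

```text
clock: 8.85
position: [496.9, 215.2, 137.1]
ee_rot: [-0.681, 0.732, -0.0, 0.001]
contact_force: [3.4, -0.9, 1.6]
gripper_width: 11.9
grasp_force: 59.9
```

```bash
python3 -c "
from h import *
st()"
```

```text
t 8.85 pos [496.9 215.2 137.1] yaw -94.1 z [ 0.002  0.001 -1.   ] F [ 3.43 -0.91  1.57] T [-0.27  -0.931  0.055] w 11.9 gf 59.9 j [ 0.71  0.33 -0.33  0.   -0.9  -0.78]
```

Request:
send_rows(targets=[{"x": 0,"y": -0.06,"z": 0,"ax": 0,"ay": 0,"az": -1,"gripper": 1},{"x": 0,"y": 0,"z": 0,"ax": 0,"ay": 0,"az": -2,"gripper": 1},{"x": 0,"y": 0,"z": 0,"ax": 0,"ay": 0,"az": -2,"gripper": 1},{"x": 0,"y": 0,"z": 0,"ax": 0,"ay": 0,"az": 0,"gripper": 1}])

```text
clock: 9.18
position: [497.1, 215.2, 136.6]
ee_rot: [0.713, -0.701, 0.0, -0.001]
contact_force: [2.9, -0.9, 2.0]
gripper_width: 11.5
grasp_force: 60.0
```

```bash
python3 -c "
from h import *
st()"
```

```text
t 9.18 pos [497.1 215.2 136.6] yaw -89.04 z [ 0.001  0.001 -1.   ] F [ 2.87 -0.9   1.96] T [-0.069 -0.784  0.031] w 11.5 gf 60.0 j [ 0.71  0.33 -0.33  0.   -0.9  -0.69]
```

Request:
send_rows(targets=[{"x": 0,"y": 0,"z": 0,"ax": 0,"ay": 0,"az": -4,"gripper": 1},{"x": 0,"y": 0,"z": 0,"ax": 0,"ay": 0,"az": -4,"gripper": 1},{"x": 0,"y": 0,"z": 0,"ax": 0,"ay": 0,"az": -4,"gripper": 1},{"x": 0,"y": 0,"z": 0,"ax": 0,"ay": 0,"az": -4,"gripper": 1},{"x": 0,"y": 0,"z": 0,"ax": 0,"ay": 0,"az": 0,"gripper": 1}])

```text
clock: 9.6
position: [497.7, 215.3, 136.9]
ee_rot: [0.804, -0.595, 0.001, -0.001]
contact_force: [5.0, -0.2, 1.3]
gripper_width: 12.0
grasp_force: 59.9
```

```bash
python3 -c "
from h import *
st()"
```

```text
t 9.6 pos [497.7 215.3 136.9] yaw -73.05 z [ 0.003  0.001 -1.   ] F [ 5.05 -0.23  1.29] T [-0.165 -1.442  0.025] w 12.0 gf 59.9 j [ 0.71  0.33 -0.33  0.   -0.9  -0.41]
```

Request:
send_rows(targets=[{"x": 0,"y": 0,"z": 0,"ax": 0,"ay": 0,"az": -4,"gripper": 1},{"x": 0,"y": 0,"z": 0,"ax": 0,"ay": 0,"az": -4,"gripper": 1},{"x": 0,"y": 0,"z": 0,"ax": 0,"ay": 0,"az": -4,"gripper": 1},{"x": 0,"y": 0,"z": 0,"ax": 0,"ay": 0,"az": -4,"gripper": 1},{"x": 0,"y": 0,"z": 0,"ax": 0,"ay": 0,"az": 0,"gripper": 1}])

```text
clock: 10.02
position: [498.2, 215.6, 137.1]
ee_rot: [0.878, -0.478, 0.001, -0.002]
contact_force: [6.2, 0.1, 1.9]
gripper_width: 12.2
grasp_force: 59.9
```

```bash
python3 -c "
from h import *
st()"
```

```text
t 10.02 pos [498.2 215.6 137.1] yaw -57.08 z [ 0.004  0.002 -1.   ] F [6.24 0.08 1.85] T [-0.191 -1.662  0.095] w 12.2 gf 59.9 j [ 0.71  0.33 -0.33  0.   -0.9  -0.13]
```

Request:
send_rows(targets=[{"x": 0.06,"y": -0.1,"z": 0,"ax": 0,"ay": 0,"az": 0,"gripper": 1},{"x": 0,"y": 0,"z": 0,"ax": 0,"ay": 0,"az": -3,"gripper": 1},{"x": 0,"y": 0,"z": 0,"ax": 0,"ay": 0,"az": -3,"gripper": 1},{"x": 0,"y": 0,"z": 0,"ax": 0,"ay": 0,"az": -3,"gripper": 1},{"x": 0,"y": 0,"z": 0,"ax": 0,"ay": 0,"az": 0,"gripper": 1}])

```text
clock: 10.43
position: [498.5, 215.8, 136.7]
ee_rot: [0.913, -0.408, 0.001, -0.001]
contact_force: [3.9, 0.9, 0.8]
gripper_width: 11.7
grasp_force: 59.9
```

```bash
python3 -c "
from h import *
st()"
```

```text
t 10.43 pos [498.5 215.8 136.7] yaw -48.14 z [ 0.002  0.002 -1.   ] F [3.86 0.94 0.75] T [ 0.415 -1.21  -0.011] w 11.7 gf 59.9 j [ 0.71  0.34 -0.33  0.   -0.91  0.02]
```

Request:
send_rows(targets=[{"x": 0,"y": 0,"z": 0,"ax": 0,"ay": 0,"az": -1,"gripper": 1},{"x": 0,"y": 0,"z": 0,"ax": 0,"ay": 0,"az": -1,"gripper": 1},{"x": 0,"y": 0,"z": 0,"ax": 0,"ay": 0,"az": 0,"gripper": 1}])

```text
clock: 10.68
position: [498.6, 215.8, 136.7]
ee_rot: [0.92, -0.392, 0.001, -0.001]
contact_force: [4.7, 2.2, 2.0]
gripper_width: 12.1
grasp_force: 60.0
```

```bash
python3 -c "
from h import *
st()"
```

```text
t 10.68 pos [498.6 215.8 136.7] yaw -46.16 z [ 0.002  0.002 -1.   ] F [4.7  2.19 1.95] T [ 0.554 -1.31  -0.014] w 12.1 gf 60.0 j [ 0.71  0.34 -0.33  0.   -0.9   0.06]
```

Request:
send_rows(targets=[{"x": 0,"y": 0,"z": 0,"ax": 0,"ay": 0,"az": -1,"gripper": 1},{"x": 0,"y": 0,"z": 0,"ax": 0,"ay": 0,"az": -1,"gripper": 1},{"x": 0,"y": 0,"z": 0,"ax": 0,"ay": 0,"az": 0,"gripper": 1}])

```text
clock: 10.93
position: [498.6, 215.9, 136.8]
ee_rot: [0.927, -0.376, 0.001, -0.001]
contact_force: [4.4, 2.9, 1.7]
gripper_width: 12.2
grasp_force: 60.0
```

```bash
python3 -c "
from h import *
st()"
```

```text
t 10.93 pos [498.6 215.9 136.8] yaw -44.16 z [ 0.002  0.002 -1.   ] F [4.42 2.92 1.66] T [ 0.581 -1.349  0.037] w 12.2 gf 60.0 j [ 0.71  0.34 -0.33  0.   -0.9   0.09]
```

Request:
send_rows(targets=[{"x": 0.02,"y": -0.09,"z": 0,"ax": 0,"ay": 0,"az": 0,"gripper": 1},{"x": 0,"y": 0,"z": 0,"ax": 0,"ay": 0,"az": -1,"gripper": 1},{"x": 0,"y": 0,"z": 0,"ax": 0,"ay": 0,"az": -1,"gripper": 1},{"x": 0,"y": 0,"z": 0,"ax": 0,"ay": 0,"az": 0,"gripper": 1}])

```text
clock: 11.27
position: [498.7, 215.9, 136.4]
ee_rot: [0.933, -0.359, 0.0, -0.001]
contact_force: [4.1, 2.1, 2.0]
gripper_width: 11.8
grasp_force: 60.0
```

```bash
python3 -c "
from h import *
st()"
```

```text
t 11.27 pos [498.7 215.9 136.4] yaw -42.08 z [ 0.001  0.001 -1.   ] F [4.12 2.1  1.97] T [ 0.806 -1.013  0.005] w 11.8 gf 60.0 j [ 0.71  0.34 -0.33 -0.   -0.91  0.13]
```

Request:
send_rows(targets=[{"x": 0,"y": 0,"z": 0,"ax": 0,"ay": 0,"az": -1,"gripper": 1},{"x": 0,"y": 0,"z": 0,"ax": 0,"ay": 0,"az": -1,"gripper": 1},{"x": 0,"y": 0,"z": 0,"ax": 0,"ay": 0,"az": 0,"gripper": 1}])

```text
clock: 11.52
position: [498.7, 215.7, 136.4]
ee_rot: [0.94, -0.342, 0.0, -0.0]
contact_force: [4.0, 2.6, 1.4]
gripper_width: 12.0
grasp_force: 60.0
```

```bash
python3 -c "
from h import *
st()"
```

```text
t 11.52 pos [498.7 215.7 136.4] yaw -40.05 z [ 0.001  0.    -1.   ] F [4.05 2.62 1.37] T [ 0.804 -1.169  0.069] w 12.0 gf 60.0 j [ 0.71  0.34 -0.33  0.   -0.91  0.16]
```

Rigid gripping at the centre could overload the stop. I'll loosen the fingers and nudge the bar's far end sideways instead, where the arm is compliant. That push is towards +y, so it can't drag the hatch open.

Request:
send_rows(targets=[{"x": 0,"y": 0,"z": 0,"ax": 0,"ay": 0,"az": 0,"gripper": 0.4},{"x": 0,"y": 0,"z": 0,"ax": 0,"ay": 0,"az": 0,"gripper": 0.4},{"x": 0,"y": 0,"z": 0,"ax": 0,"ay": 0,"az": 0,"gripper": 0.4},{"x": 1.2,"y": 0,"z": 0,"ax": 0,"ay": 0,"az": 0,"gripper": 0.4},{"x": 1,"y": 0,"z": 0,"ax": 0,"ay": 0,"az": 0,"gripper": 0.4}])

```text
clock: 11.93
position: [514.9, 200.3, 135.9]
ee_rot: [0.939, -0.343, -0.001, 0.001]
contact_force: [-0.2, 0.5, -0.7]
gripper_width: 26.0
grasp_force: 0.0
```

Request:
send_rows(targets=[{"x": 0,"y": -0.2,"z": 0,"ax": 0,"ay": 0,"az": 0,"gripper": 0.4},{"x": 0,"y": -0.1,"z": 0,"ax": 0,"ay": 0,"az": 0,"gripper": 0.4},{"x": 0,"y": 0,"z": 0,"ax": 0,"ay": 0,"az": 0,"gripper": 0.4}])

```text
clock: 12.18
position: [517.4, 203.3, 136.1]
ee_rot: [0.939, -0.343, -0.0, 0.0]
contact_force: [0.0, -0.2, -0.5]
gripper_width: 25.5
grasp_force: 0.0
```

```bash
python3 - <<'E'
from h import *
s,M=st(); print('F tool',(M.T@s['contact_force']).round(2))
m=arm.camera_model('wrist'); im,d=arm.get_image('wrist'); save('w3.png',im)
E
```

```text
t 12.18 pos [517.4 203.3 136.1] yaw -40.17 z [-0.001 -0.    -1.   ] F [ 0.03 -0.18 -0.53] T [ 0.009 -0.066  0.018] w 25.5 gf 0.0 j [ 0.67  0.36 -0.3  -0.   -0.92  0.2 ]
F tool [0.14 0.12 0.53]
```

View pics/w3.png

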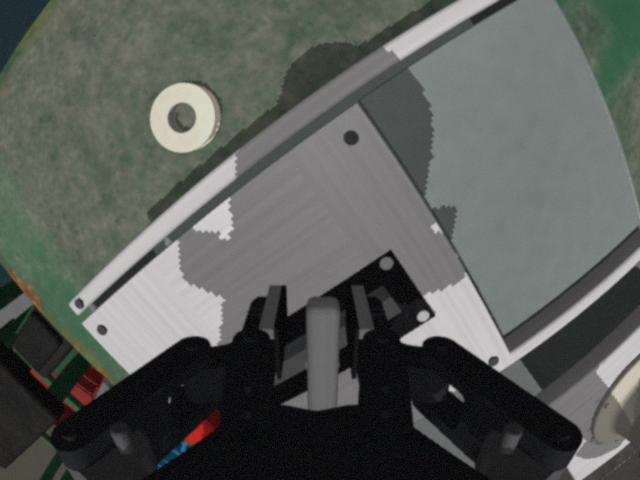

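The wrist view shows the bar's end at (322,305) between the loosely open pads at (275,325) and (360,325). Now I'll nudge it round in arcs.

```bash
cat > f.py <<'E'
from h import *
s,M=st(); print('F tool',(M.T@s['contact_force']).round(2))
E
echo ok
```

```text
ok
```

Request:
send_rows(targets=[{"x": 0,"y": -0.15,"z": 0,"ax": 0,"ay": 0,"az": 0,"gripper": 0.4},{"x": 0,"y": -0.15,"z": 0,"ax": 0,"ay": 0,"az": 0,"gripper": 0.4},{"x": 0,"y": -0.08,"z": 0,"ax": 0,"ay": 0,"az": -2,"gripper": 0.4},{"x": 0,"y": 0,"z": 0,"ax": 0,"ay": 0,"az": 0,"gripper": 0.4}])

```text
clock: 12.57
position: [519.3, 206.6, 136.3]
ee_rot: [0.945, -0.326, -0.0, 0.0]
contact_force: [-0.6, -0.8, 0.8]
gripper_width: 25.6
grasp_force: 0.4
```

```bash
python3 f.py
```

```text
t 12.57 pos [519.3 206.6 136.3] yaw -38.07 z [-0.001 -0.    -1.   ] F [-0.59 -0.83  0.83] T [-0.104  0.241  0.023] w 25.6 gf 0.4 j [ 0.67  0.36 -0.29 -0.   -0.92  0.24]
F tool [ 0.04  1.02 -0.83]
```

Request:
send_rows(targets=[{"x": 0,"y": -0.08,"z": 0,"ax": 0,"ay": 0,"az": -2,"gripper": 0.4},{"x": 0,"y": 0,"z": 0,"ax": 0,"ay": 0,"az": 0,"gripper": 0.4}])

```text
clock: 12.73
position: [519.5, 206.9, 136.1]
ee_rot: [0.951, -0.31, -0.001, 0.001]
contact_force: [-2.0, -1.3, 0.9]
gripper_width: 26.0
grasp_force: 0.7
```

```bash
python3 f.py
```

```text
t 12.73 pos [519.5 206.9 136.1] yaw -36.12 z [-0.001 -0.001 -1.   ] F [-1.99 -1.34  0.93] T [-0.189  0.464 -0.025] w 26.0 gf 0.7 j [ 0.67  0.36 -0.29 -0.   -0.92  0.27]
F tool [-0.82  2.25 -0.93]
```

Request:
send_rows(targets=[{"x": 0,"y": -0.08,"z": 0,"ax": 0,"ay": 0,"az": -2,"gripper": 0.4},{"x": 0,"y": -0.04,"z": 0,"ax": 0,"ay": 0,"az": -1,"gripper": 0.4},{"x": 0,"y": 0,"z": 0,"ax": 0,"ay": 0,"az": 0,"gripper": 0.4}])

```text
clock: 12.98
position: [520.4, 207.9, 136.1]
ee_rot: [0.958, -0.285, -0.0, 0.0]
contact_force: [-2.6, 0.0, -0.1]
gripper_width: 25.6
grasp_force: 0.8
```

```bash
python3 f.py
```

```text
t 12.98 pos [520.4 207.9 136.1] yaw -33.16 z [-0.001 -0.    -1.   ] F [-2.63  0.01 -0.1 ] T [-0.209  0.475 -0.052] w 25.6 gf 0.8 j [ 0.67  0.36 -0.28 -0.   -0.92  0.32]
F tool [-2.21  1.43  0.11]
```

Request:
send_rows(targets=[{"x": 0,"y": -0.08,"z": 0,"ax": 0,"ay": 0,"az": -2,"gripper": 0.4},{"x": 0,"y": -0.04,"z": 0,"ax": 0,"ay": 0,"az": -1,"gripper": 0.4},{"x": 0,"y": 0,"z": 0,"ax": 0,"ay": 0,"az": 0,"gripper": 0.4}])

```text
clock: 13.23
position: [521.2, 209.0, 136.1]
ee_rot: [0.966, -0.26, -0.0, 0.0]
contact_force: [-1.7, -1.4, 0.2]
gripper_width: 25.4
grasp_force: 0.8
```

```bash
python3 f.py
```

```text
t 13.23 pos [521.2 209.  136.1] yaw -30.15 z [-0.001 -0.    -1.   ] F [-1.71 -1.36  0.18] T [-0.24   0.502  0.013] w 25.4 gf 0.8 j [ 0.67  0.37 -0.28 -0.   -0.92  0.37]
F tool [-0.79  2.03 -0.18]
```

Request:
send_rows(targets=[{"x": 0,"y": -0.08,"z": 0,"ax": 0,"ay": 0,"az": -2,"gripper": 0.4},{"x": 0,"y": -0.04,"z": 0,"ax": 0,"ay": 0,"az": -1,"gripper": 0.4},{"x": 0,"y": 0,"z": 0,"ax": 0,"ay": 0,"az": 0,"gripper": 0.4}])

```text
clock: 13.48
position: [521.9, 210.0, 136.2]
ee_rot: [0.972, -0.235, -0.0, 0.0]
contact_force: [-2.2, -1.7, 0.2]
gripper_width: 25.5
grasp_force: 0.9
```

```bash
python3 f.py
```

```text
t 13.48 pos [521.9 210.  136.2] yaw -27.15 z [-0.001 -0.    -1.   ] F [-2.2  -1.7   0.18] T [-0.303  0.585 -0.03 ] w 25.5 gf 0.9 j [ 0.67  0.37 -0.28 -0.   -0.93  0.43]
F tool [-1.18  2.51 -0.18]
```

Request:
send_rows(targets=[{"x": 0,"y": -0.08,"z": 0,"ax": 0,"ay": 0,"az": -2,"gripper": 0.4},{"x": 0,"y": -0.04,"z": 0,"ax": 0,"ay": 0,"az": -1,"gripper": 0.4},{"x": 0,"y": 0,"z": 0,"ax": 0,"ay": 0,"az": 0,"gripper": 0.4}])

```text
clock: 13.73
position: [521.7, 210.4, 136.1]
ee_rot: [0.978, -0.209, -0.001, 0.001]
contact_force: [-4.5, -2.8, 2.0]
gripper_width: 25.6
grasp_force: 2.2
```

```bash
python3 f.py
```

```text
t 13.73 pos [521.7 210.4 136.1] yaw -24.17 z [-0.002 -0.002 -1.   ] F [-4.5  -2.84  2.05] T [-0.834  1.194 -0.136] w 25.6 gf 2.2 j [ 0.67  0.37 -0.28 -0.   -0.93  0.48]
F tool [-2.95  4.44 -2.03]
```

Request:
send_rows(targets=[{"x": 0,"y": -0.08,"z": 0,"ax": 0,"ay": 0,"az": 0,"gripper": 0.4},{"x": 0,"y": 0,"z": 0,"ax": 0,"ay": 0,"az": 0,"gripper": 0.4},{"x": 0,"y": 0,"z": 0,"ax": 0,"ay": 0,"az": 0,"gripper": 0.4}])

```text
clock: 13.98
position: [522.0, 210.7, 136.2]
ee_rot: [0.978, -0.21, -0.001, 0.001]
contact_force: [-3.6, -3.7, 2.7]
gripper_width: 25.8
grasp_force: 2.7
```

```bash
python3 f.py
```

```text
t 13.98 pos [522.  210.7 136.2] yaw -24.21 z [-0.002 -0.002 -1.   ] F [-3.56 -3.7   2.75] T [-1.139  1.163 -0.079] w 25.8 gf 2.7 j [ 0.67  0.37 -0.28  0.   -0.93  0.48]
F tool [-1.73  4.85 -2.73]
```

Request:
send_rows(targets=[{"x": 0,"y": -0.1,"z": 0,"ax": 0,"ay": 0,"az": 0,"gripper": 0.4},{"x": 0,"y": 0,"z": 0,"ax": 0,"ay": 0,"az": 0,"gripper": 0.4},{"x": 0,"y": 0,"z": 0,"ax": 0,"ay": 0,"az": 0,"gripper": 0.4}])

```text
clock: 14.23
position: [522.2, 211.1, 136.2]
ee_rot: [0.978, -0.21, -0.001, 0.002]
contact_force: [-4.2, -5.1, 2.1]
gripper_width: 25.7
grasp_force: 3.4
```

```bash
python3 f.py
```

```text
t 14.23 pos [522.2 211.1 136.2] yaw -24.21 z [-0.003 -0.003 -1.   ] F [-4.17 -5.14  2.14] T [-1.636  1.201 -0.088] w 25.7 gf 3.4 j [ 0.67  0.37 -0.27  0.   -0.93  0.48]
F tool [-1.7   6.4  -2.11]
```

The force rises steadily while the bar no longer follows (about 0.2 N·m), so this is the stop, at roughly 69°. I'll release and recentre, then measure the bar's angle.

```bash
python3 -c "
from h import *
to([498.6,215.3,136.5])"
```

```text
t 14.23 pos [522.2 211.1 136.2] yaw -24.21 z [-0.003 -0.003 -1.   ] F [-4.17 -5.14  2.14] T [-1.636  1.201 -0.088] w 25.7 gf 3.4 j [ 0.67  0.37 -0.27  0.   -0.93  0.48]
tool shift cm [-2.33  0.58 -0.02]
```

Request:
send_rows(targets=[{"x": 0,"y": 0.4,"z": 0,"ax": 0,"ay": 0,"az": 0,"gripper": 0.4},{"x": 0,"y": 0.3,"z": 0,"ax": 0,"ay": 0,"az": 0.8,"gripper": 0.4},{"x": -1.2,"y": 0,"z": 0,"ax": 0,"ay": 0,"az": 0,"gripper": 0.4},{"x": -1.1,"y": 0,"z": 0,"ax": 0,"ay": 0,"az": 0,"gripper": 0.4},{"x": 0,"y": 0,"z": 0,"ax": 0,"ay": 0,"az": 0,"gripper": 0.4}])

```text
clock: 14.65
position: [498.2, 217.2, 136.6]
ee_rot: [0.977, -0.215, 0.0, -0.001]
contact_force: [0.3, -0.6, -0.1]
gripper_width: 25.8
grasp_force: 0.0
```

```bash
python3 - <<'E'
from h import *
arm.get_image('side'); arm.get_image('side')
to([498.6,215.3,136.5])
m=arm.camera_model('wrist'); im,d=arm.get_image('wrist'); np.save('wi4.npy',im); np.save('w4m.npy',m,allow_pickle=True); save('w4.png',cv2.resize(im[180:440,200:440],(720,780)[:1]+(585,)) )
it,dt=arm.get_image('top'); P=cloud('top',dt); k=(P[...,2]>146)&(P[...,2]<165); k[:, :250]=0;k[:,320:]=0;k[:240]=0;k[300:]=0; print(k.sum())
E
```

```text
t 14.75 pos [499.4 217.  136.7] yaw -24.83 z [ 0.001  0.001 -1.   ] F [-0.03  1.39  0.06] T [0.042 0.036 0.002] w 25.5 gf 0.0 j [ 0.71  0.34 -0.32  0.   -0.91  0.43]
tool shift cm [-0.    0.19  0.02]
29
```

View pics/w4.png

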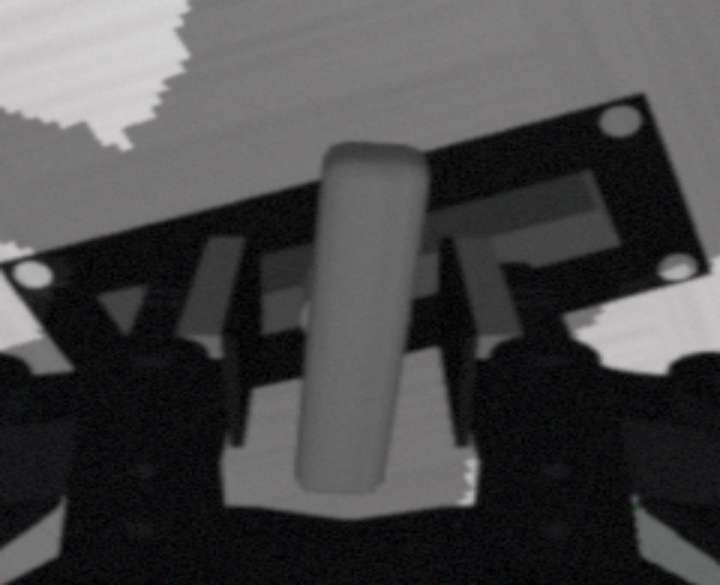

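The crop shows the bar from (375,160) to (340,485), slightly turned relative to the pads. I'll compute its angle.

```bash
python3 - <<'E'
from h import *
m=np.load('w4m.npy',allow_pickle=True).item()
f=lambda x,y: wpt(m,200+x/3,180+y/2.25,160)
L=[f(297,470),f(324,180)];Rr=[f(384,470),f(428,180)]
for a,b in (L,Rr): print(a.round(1),b.round(1),np.degrees(np.arctan2(*(b-a)[[1,0]])).round(2))
a=(L[0]+Rr[0])/2;b=(L[1]+Rr[1])/2; print('mid',((a+b)/2).round(1),np.linalg.norm(b-a),np.linalg.norm(L[0]-Rr[0]),np.linalg.norm(L[1]-Rr[1]))
e=[f(340,492),f(376,150)]; print('ends',e,((e[0]+e[1])/2).round(1))
E
```

```text
[475.5 235.6 160. ] [527.3 206.8 160. ] -29.06
[470.4 224.5 160. ] [522.2 195.9 160. ] -28.91
mid [498.8 215.7 160. ] 59.23197118240332 12.191210369905189 12.03770545382218
ends [array([467.71180881, 232.53046867, 160.        ]), array([529.24483773, 199.28454665, 160.        ])] [498.5 215.9 160. ]
```

```bash
python3 - <<'E'
from h import *
m=np.load('w4m.npy',allow_pickle=True).item()
f=lambda x,y: wpt(m,200+x/3,180+y/2.25,130)
a,b=f(5,265),f(645,95); print(a,b,np.linalg.norm(b-a),np.degrees(np.arctan2(*(b-a)[[1,0]])))
a,b=f(32,275),f(620,121); print(a,b,np.degrees(np.arctan2(*(b-a)[[1,0]])))
a,b=f(645,95),f(710,270); print(a,b,np.degrees(np.arctan2(*(b-a)[[1,0]])))
E
```

```text
[519.69309543 266.41355575 130.        ] [512.81529298 163.66812956 130.        ] 102.97536972206541 -93.82967921817439
[515.92694838 263.52765419 130.        ] [509.48394175 168.88638253 130.        ] -93.8945838107596
[512.81529298 163.66812956 130.        ] [472.12385574 166.51488868 130.        ] 175.99812709584984
```

The bar is turned 65° relative to the slot. To confirm that this is the stop, I'll push the bar's end again and measure the angle under load.

Request:
send_rows(targets=[{"x": 0,"y": 0.1,"z": 0,"ax": 0,"ay": 0,"az": 2.5,"gripper": 0.4},{"x": 1.2,"y": 0,"z": 0,"ax": 0,"ay": 0,"az": 0,"gripper": 0.4},{"x": 1.0,"y": 0,"z": 0,"ax": 0,"ay": 0,"az": 0,"gripper": 0.4},{"x": 0,"y": -0.25,"z": 0,"ax": 0,"ay": 0,"az": 0,"gripper": 0.4},{"x": 0,"y": -0.15,"z": 0,"ax": 0,"ay": 0,"az": 0,"gripper": 0.4}])

```text
clock: 15.27
position: [521.5, 208.4, 136.1]
ee_rot: [0.971, -0.238, 0.0, -0.0]
contact_force: [-0.4, -1.3, 0.2]
gripper_width: 25.8
grasp_force: 0.0
```

Request:
send_rows(targets=[{"x": 0,"y": -0.1,"z": 0,"ax": 0,"ay": 0,"az": 0,"gripper": 0.4},{"x": 0,"y": 0,"z": 0,"ax": 0,"ay": 0,"az": 0,"gripper": 0.4},{"x": 0,"y": 0,"z": 0,"ax": 0,"ay": 0,"az": 0,"gripper": 0.4}])

```text
clock: 15.52
position: [520.9, 209.6, 136.2]
ee_rot: [0.972, -0.237, -0.0, 0.0]
contact_force: [-0.3, 0.2, -0.1]
gripper_width: 25.8
grasp_force: 0.0
```

```bash
python3 f.py
```

```text
t 15.52 pos [520.9 209.6 136.2] yaw -27.4 z [-0. -0. -1.] F [-0.27  0.24 -0.12] T [-0.017 -0.017  0.055] w 25.8 gf 0.0 j [ 0.67  0.37 -0.28 -0.   -0.92  0.42]
F tool [-0.36 -0.09  0.12]
```

Request:
send_rows(targets=[{"x": 0,"y": -0.1,"z": 0,"ax": 0,"ay": 0,"az": 0,"gripper": 0.4},{"x": 0,"y": 0,"z": 0,"ax": 0,"ay": 0,"az": 0,"gripper": 0.4},{"x": 0,"y": 0,"z": 0,"ax": 0,"ay": 0,"az": 0,"gripper": 0.4}])

```text
clock: 15.77
position: [521.4, 210.6, 136.4]
ee_rot: [0.972, -0.237, 0.0, -0.0]
contact_force: [-0.4, 0.0, -0.9]
gripper_width: 25.6
grasp_force: 0.0
```

```bash
python3 f.py
```

```text
t 15.77 pos [521.4 210.6 136.4] yaw -27.4 z [ 0.  0. -1.] F [-0.44  0.03 -0.91] T [ 0.002 -0.023  0.018] w 25.6 gf 0.0 j [ 0.67  0.37 -0.28  0.   -0.92  0.42]
F tool [-0.4   0.17  0.91]
```

Request:
send_rows(targets=[{"x": 0,"y": -0.1,"z": 0,"ax": 0,"ay": 0,"az": 0,"gripper": 0.4},{"x": 0,"y": -0.05,"z": 0,"ax": 0,"ay": 0,"az": 0,"gripper": 0.4},{"x": 0,"y": 0,"z": 0,"ax": 0,"ay": 0,"az": 0,"gripper": 0.4}])

```text
clock: 16.02
position: [521.5, 210.8, 136.2]
ee_rot: [0.971, -0.237, -0.001, 0.001]
contact_force: [-0.7, -4.1, 1.1]
gripper_width: 25.6
grasp_force: 2.1
```

```bash
python3 f.py
```

```text
t 16.02 pos [521.5 210.8 136.2] yaw -27.43 z [-0.002 -0.002 -1.   ] F [-0.67 -4.09  1.15] T [-1.076  0.532  0.002] w 25.6 gf 2.1 j [ 0.67  0.37 -0.28  0.   -0.93  0.42]
F tool [ 1.29  3.94 -1.14]
```

Request:
send_rows(targets=[{"x": 0,"y": -0.1,"z": 0,"ax": 0,"ay": 0,"az": 0,"gripper": 0.4},{"x": 0,"y": -0.1,"z": 0,"ax": 0,"ay": 0,"az": 0,"gripper": 0.4},{"x": 0,"y": 0,"z": 0,"ax": 0,"ay": 0,"az": 0,"gripper": 0.4}])

```text
clock: 16.27
position: [522.0, 211.4, 136.3]
ee_rot: [0.971, -0.237, -0.001, 0.002]
contact_force: [-2.3, -7.3, 4.5]
gripper_width: 25.9
grasp_force: 3.8
```

```bash
cat f.py > g.py; cat >> g.py <<'E'
m=arm.camera_model('wrist'); im,d=arm.get_image('wrist'); np.save('wi5.npy',im)
save('w5.png',cv2.resize(im[180:440,200:440],(720,585)))
E
python3 g.py
```

```text
t 16.27 pos [522.  211.4 136.3] yaw -27.44 z [-0.003 -0.004 -1.   ] F [-2.31 -7.31  4.46] T [-2.065  0.66  -0.048] w 25.9 gf 3.8 j [ 0.67  0.37 -0.27  0.   -0.93  0.42]
F tool [ 1.31  7.57 -4.42]
```

View pics/w5.png

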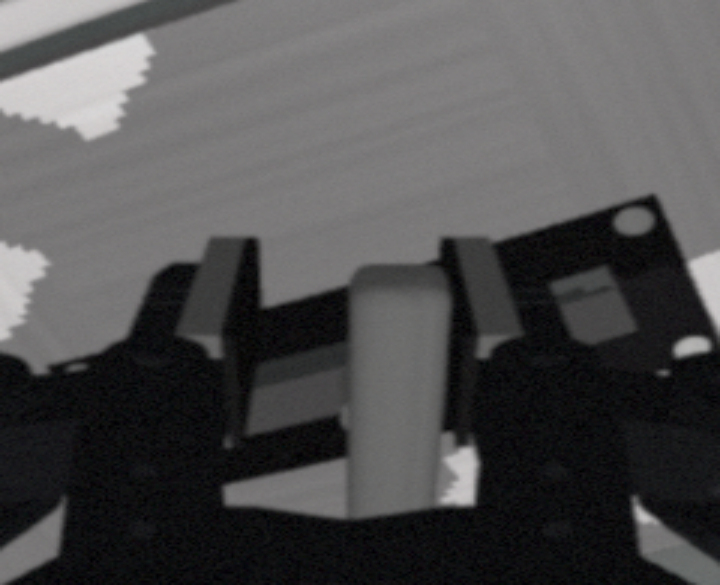

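The crop shows the end of the bar at (400,270) pressed by the right-hand pad, which is firm contact at about 7.5 N.

```bash
python3 - <<'E'
from h import *
m=arm.camera_model('wrist')
f=lambda x,y,z=160: wpt(m,200+x/3,180+y/2.25,z)
for a,b in ((f(347,510),f(351,300)),(f(441,500),f(448,300)),(f(50,365,130),f(655,195,130))): print(a.round(1),b.round(1),np.degrees(np.arctan2(*(b-a)[[1,0]])).round(2))
to([498.7,215.8,136.5])
E
```

```text
[486.6 229.7 160. ] [529.3 206.9 160. ] -28.05
[482.5 216.5 160. ] [523.6 196.4 160. ] -26.08
[520.5 267.1 130. ] [513. 164. 130.] -94.17
t 16.32 pos [522.  211.4 136.3] yaw -27.44 z [-0.003 -0.004 -1.   ] F [-2.39 -6.62  4.05] T [-2.052  0.636  0.006] w 25.7 gf 3.7 j [ 0.67  0.37 -0.27  0.   -0.93  0.42]
tool shift cm [-2.26  0.68 -0.01]
```

Request:
send_rows(targets=[{"x": 0,"y": 0.4,"z": 0,"ax": 0,"ay": 0,"az": 0,"gripper": 0.4},{"x": 0,"y": 0.4,"z": 0,"ax": 0,"ay": 0,"az": 0,"gripper": 0.4},{"x": -1.2,"y": 0,"z": 0,"ax": 0,"ay": 0,"az": 0,"gripper": 0.4},{"x": -1.05,"y": 0.1,"z": 0,"ax": 0,"ay": 0,"az": 1.6,"gripper": 0.4},{"x": 0,"y": 0,"z": 0,"ax": 0,"ay": 0,"az": 0,"gripper": 0.4}])

```text
clock: 16.73
position: [497.6, 216.8, 136.4]
ee_rot: [0.968, -0.25, -0.0, -0.001]
contact_force: [-0.0, 0.1, 0.2]
gripper_width: 25.6
grasp_force: 0.0
```

Request:
send_rows(targets=[{"x": 0,"y": 0,"z": 0,"ax": 0,"ay": 0,"az": 0,"gripper": 0.5},{"x": 0,"y": 0,"z": 0,"ax": 0,"ay": 0,"az": 0,"gripper": 0.55},{"x": 0,"y": 0,"z": 0,"ax": 0,"ay": 0,"az": 0,"gripper": 0.6}])

```text
clock: 16.98
position: [499.4, 216.2, 136.4]
ee_rot: [0.968, -0.25, 0.0, -0.0]
contact_force: [-0.0, -0.5, -0.3]
gripper_width: 16.9
grasp_force: 0.0
```

```bash
python3 -c "
from h import *
to([498.7,215.8,136.5])"
```

```text
t 16.98 pos [499.4 216.2 136.4] yaw -28.99 z [ 0.001  0.    -1.   ] F [-0.01 -0.54 -0.26] T [-0.05   0.008 -0.014] w 16.9 gf 0.0 j [ 0.71  0.34 -0.32  0.   -0.91  0.36]
tool shift cm [-0.04  0.07 -0.01]
```

Request:
send_rows(targets=[{"x": 0,"y": 0.05,"z": 0,"ax": 0,"ay": 0,"az": 0,"gripper": 0.7},{"x": 0,"y": 0,"z": 0,"ax": 0,"ay": 0,"az": 0,"gripper": 0.8},{"x": 0,"y": 0,"z": 0,"ax": 0,"ay": 0,"az": 0,"gripper": 1},{"x": 0,"y": 0,"z": 0,"ax": 0,"ay": 0,"az": 0,"gripper": 1}])

```text
clock: 17.32
position: [499.3, 215.9, 136.5]
ee_rot: [0.968, -0.251, 0.0, -0.001]
contact_force: [0.8, 2.2, 0.7]
gripper_width: 11.8
grasp_force: 59.5
```

```bash
python3 f.py
```

```text
t 17.32 pos [499.3 215.9 136.5] yaw -29.02 z [ 0.001  0.001 -1.   ] F [0.83 2.23 0.69] T [ 0.542 -0.297 -0.053] w 11.8 gf 59.5 j [ 0.71  0.34 -0.33  0.   -0.91  0.36]
F tool [-0.36 -2.35 -0.69]
```

Request:
send_rows(targets=[{"x": 0.04,"y": 0.09,"z": 0,"ax": 0,"ay": 0,"az": 0,"gripper": 1},{"x": 0.04,"y": 0.09,"z": 0,"ax": 0,"ay": 0,"az": 0,"gripper": 1},{"x": 0,"y": 0,"z": 0,"ax": 0,"ay": 0,"az": 0,"gripper": 1}])

```text
clock: 17.57
position: [499.2, 213.8, 136.5]
ee_rot: [0.968, -0.251, 0.001, -0.001]
contact_force: [2.1, 3.4, -1.1]
gripper_width: 12.3
grasp_force: 59.4
```

```bash
python3 f.py
```

```text
t 17.57 pos [499.2 213.8 136.5] yaw -29.01 z [ 0.001  0.001 -1.   ] F [ 2.06  3.41 -1.1 ] T [ 0.791 -0.531 -0.035] w 12.3 gf 59.4 j [ 0.7   0.34 -0.33  0.   -0.91  0.36]
F tool [ 0.15 -3.98  1.11]
```

The hatch slides at about 3.4 N, which is the friction given. I'll pull it on.

Request:
send_rows(targets=[{"x": 0.21,"y": 0.45,"z": 0,"ax": 0,"ay": 0,"az": 0,"gripper": 1},{"x": 0.34,"y": 0.72,"z": 0,"ax": 0,"ay": 0,"az": 0,"gripper": 1},{"x": 0.34,"y": 0.72,"z": 0,"ax": 0,"ay": 0,"az": 0,"gripper": 1},{"x": 0.21,"y": 0.45,"z": 0,"ax": 0,"ay": 0,"az": 0,"gripper": 1},{"x": 0,"y": 0,"z": 0,"ax": 0,"ay": 0,"az": 0,"gripper": 1}])

```text
clock: 17.98
position: [497.2, 186.4, 136.5]
ee_rot: [0.968, -0.251, 0.0, 0.0]
contact_force: [4.9, -1.8, -0.6]
gripper_width: 12.3
grasp_force: 59.5
```

```bash
python3 f.py
```

```text
t 17.98 pos [497.2 186.4 136.5] yaw -29.05 z [ 0.001 -0.001 -1.   ] F [ 4.86 -1.77 -0.61] T [-0.335 -1.159  0.008] w 12.3 gf 59.5 j [ 0.67  0.32 -0.36  0.   -0.9   0.4 ]
F tool [ 5.1  -0.81  0.61]
```

Request:
send_rows(targets=[{"x": 0.36,"y": 0.67,"z": 0,"ax": 0,"ay": 0,"az": 0,"gripper": 1},{"x": 0.42,"y": 0.9,"z": 0,"ax": 0,"ay": 0,"az": 0,"gripper": 1},{"x": 0.42,"y": 0.9,"z": 0,"ax": 0,"ay": 0,"az": 0,"gripper": 1},{"x": 0.42,"y": 0.9,"z": 0,"ax": 0,"ay": 0,"az": 0,"gripper": 1},{"x": 0.21,"y": 0.45,"z": 0,"ax": 0,"ay": 0,"az": 0,"gripper": 1}])

```text
clock: 18.4
position: [494.3, 144.6, 136.5]
ee_rot: [0.968, -0.251, 0.0, -0.0]
contact_force: [1.2, 3.2, 0.3]
gripper_width: 11.9
grasp_force: 59.6
```

```bash
python3 f.py
```

```text
t 18.4 pos [494.3 144.6 136.5] yaw -29.04 z [ 0. -0. -1.] F [1.2  3.22 0.31] T [ 1.012 -0.459 -0.011] w 11.9 gf 59.6 j [ 0.6   0.29 -0.39  0.   -0.88  0.46]
F tool [-0.52 -3.4  -0.31]
```

Request:
send_rows(targets=[{"x": 0.21,"y": 0.45,"z": 0,"ax": 0,"ay": 0,"az": 0,"gripper": 1},{"x": 0.21,"y": 0.45,"z": 0,"ax": 0,"ay": 0,"az": 0,"gripper": 1},{"x": 0.13,"y": 0.27,"z": 0,"ax": 0,"ay": 0,"az": 0,"gripper": 1},{"x": 0,"y": 0,"z": 0,"ax": 0,"ay": 0,"az": 0,"gripper": 1},{"x": 0,"y": 0,"z": 0,"ax": 0,"ay": 0,"az": 0,"gripper": 1}])

```text
clock: 18.82
position: [493.4, 131.5, 136.4]
ee_rot: [0.968, -0.251, -0.0, 0.001]
contact_force: [4.5, -2.4, 1.2]
gripper_width: 12.0
grasp_force: 59.8
```

```bash
python3 f.py
```

```text
t 18.82 pos [493.4 131.5 136.4] yaw -29.02 z [-0.001 -0.002 -1.   ] F [ 4.51 -2.42  1.21] T [-0.595 -0.826  0.024] w 12.0 gf 59.8 j [ 0.58  0.29 -0.4   0.   -0.88  0.48]
F tool [ 5.12 -0.07 -1.21]
```

Request:
send_rows(targets=[{"x": 0.28,"y": 0.4,"z": 0,"ax": 0,"ay": 0,"az": 0,"gripper": 1},{"x": 0.21,"y": 0.45,"z": 0,"ax": 0,"ay": 0,"az": 0,"gripper": 1},{"x": 0.08,"y": 0.18,"z": 0,"ax": 0,"ay": 0,"az": 0,"gripper": 1},{"x": 0,"y": 0,"z": 0,"ax": 0,"ay": 0,"az": 0,"gripper": 1},{"x": 0,"y": 0,"z": 0,"ax": 0,"ay": 0,"az": 0,"gripper": 1}])

```text
clock: 19.23
position: [492.6, 119.9, 136.0]
ee_rot: [0.968, -0.251, -0.001, 0.001]
contact_force: [-1.6, -0.7, 1.6]
gripper_width: 11.7
grasp_force: 59.8
```

```bash
python3 f.py
```

```text
t 19.23 pos [492.6 119.9 136. ] yaw -29.03 z [-0.002 -0.002 -1.   ] F [-1.55 -0.73  1.62] T [-0.055  0.267 -0.017] w 11.7 gf 59.8 j [ 0.56  0.28 -0.41  0.   -0.88  0.5 ]
F tool [-1.    1.4  -1.62]
```

Request:
send_rows(targets=[{"x": 0.06,"y": 0.14,"z": 0,"ax": 0,"ay": 0,"az": 0,"gripper": 1},{"x": 0.06,"y": 0.14,"z": 0,"ax": 0,"ay": 0,"az": 0,"gripper": 1},{"x": 0,"y": 0,"z": 0,"ax": 0,"ay": 0,"az": 0,"gripper": 1},{"x": 0,"y": 0,"z": 0,"ax": 0,"ay": 0,"az": 0,"gripper": 1}])

```text
clock: 19.57
position: [492.5, 117.5, 136.1]
ee_rot: [0.968, -0.251, -0.001, 0.0]
contact_force: [-3.0, 2.1, 1.3]
gripper_width: 11.8
grasp_force: 59.8
```

```bash
python3 f.py
```

```text
t 19.57 pos [492.5 117.5 136.1] yaw -29.03 z [-0.001 -0.001 -1.   ] F [-2.97  2.1   1.34] T [0.619 0.892 0.011] w 11.8 gf 59.8 j [ 0.56  0.28 -0.41 -0.   -0.88  0.51]
F tool [-3.62 -0.39 -1.34]
```

Travel is now about 98.6 mm. A few small steps more until it's against the end stop.

Request:
send_rows(targets=[{"x": 0.04,"y": 0.09,"z": 0,"ax": 0,"ay": 0,"az": 0,"gripper": 1},{"x": 0.04,"y": 0.09,"z": 0,"ax": 0,"ay": 0,"az": 0,"gripper": 1},{"x": 0,"y": 0,"z": 0,"ax": 0,"ay": 0,"az": 0,"gripper": 1},{"x": 0,"y": 0,"z": 0,"ax": 0,"ay": 0,"az": 0,"gripper": 1}])

```text
clock: 19.9
position: [492.5, 116.3, 136.1]
ee_rot: [0.968, -0.251, -0.001, -0.0]
contact_force: [-4.7, 4.8, 1.6]
gripper_width: 12.2
grasp_force: 59.8
```

```bash
python3 f.py
```

```text
t 19.9 pos [492.5 116.3 136.1] yaw -29.03 z [-0.001  0.001 -1.   ] F [-4.66  4.77  1.61] T [1.419 1.227 0.   ] w 12.2 gf 59.8 j [ 0.55  0.28 -0.41 -0.   -0.88  0.51]
F tool [-6.39 -1.91 -1.6 ]
```

Request:
send_rows(targets=[{"x": 0.04,"y": 0.09,"z": 0,"ax": 0,"ay": 0,"az": 0,"gripper": 1},{"x": 0.02,"y": 0.06,"z": 0,"ax": 0,"ay": 0,"az": 0,"gripper": 1},{"x": 0,"y": 0,"z": 0,"ax": 0,"ay": 0,"az": 0,"gripper": 1},{"x": 0,"y": 0,"z": 0,"ax": 0,"ay": 0,"az": 0,"gripper": 1}])

```text
clock: 20.23
position: [492.5, 116.2, 136.2]
ee_rot: [0.968, -0.251, -0.0, -0.002]
contact_force: [-5.2, 10.3, 1.1]
gripper_width: 12.1
grasp_force: 59.8
```

```bash
python3 f.py
```

```text
t 20.23 pos [492.5 116.2 136.2] yaw -29.02 z [ 0.     0.003 -1.   ] F [-5.24 10.3   1.14] T [ 2.879  1.638 -0.024] w 12.1 gf 59.8 j [ 0.55  0.28 -0.41 -0.   -0.88  0.52]
F tool [-9.58 -6.47 -1.11]
```

The end stop is reached. I'll ease off, release and lift.

Request:
send_rows(targets=[{"x": -0.1,"y": -0.06,"z": 0,"ax": 0,"ay": 0,"az": 0,"gripper": 1},{"x": 0,"y": 0,"z": 0,"ax": 0,"ay": 0,"az": 0,"gripper": 0.4},{"x": 0,"y": 0,"z": 0,"ax": 0,"ay": 0,"az": 0,"gripper": 0.3},{"x": 0,"y": 0,"z": 0,"ax": 0,"ay": 0,"az": 0,"gripper": 0.2},{"x": 0,"y": 0,"z": -1,"ax": 0,"ay": 0,"az": 0,"gripper": 0.2}])

```text
clock: 20.65
position: [491.0, 114.1, 144.8]
ee_rot: [0.968, -0.251, -0.002, 0.002]
contact_force: [0.0, -0.2, -0.3]
gripper_width: 34.1
grasp_force: 0.0
```

Request:
send_rows(targets=[{"x": 0,"y": 0,"z": -2,"ax": 0,"ay": 0,"az": 0,"gripper": 0.2},{"x": 0,"y": 0,"z": -3,"ax": 0,"ay": 0,"az": 0,"gripper": 0.2},{"x": 0,"y": 0,"z": -3,"ax": 0,"ay": 0,"az": 0,"gripper": 0.2},{"x": 0,"y": 0,"z": -2,"ax": 0,"ay": 0,"az": 0,"gripper": 0.2},{"x": 0,"y": 0,"z": 0,"ax": 0,"ay": 0,"az": 0,"gripper": 0.2}])

```text
clock: 21.07
position: [494.9, 115.6, 252.4]
ee_rot: [0.968, -0.25, 0.005, -0.003]
contact_force: [0.7, 0.3, 0.7]
gripper_width: 34.0
grasp_force: 0.0
```

```bash
python3 - <<'E'
from h import *
s,M=st()
arm.get_image('side'); m=arm.camera_model('wrist'); im,d=arm.get_image('wrist')
for t in ['bar_mid','button_top']:
  for b in arm.boxes_of('wrist',t)[:1]:
    l,tp,w,h=b['rect'];print(t,round(b['score'],2),wpt(m,l+w/2,tp+h/2,160 if t[1]=='a' else 148).round(1))
i2,_=arm.get_image('side'); save('end.png',np.vstack([cv2.resize(im,(400,300)),cv2.resize(i2[120:360,180:500],(400,300))]))
E
```

```text
t 21.07 pos [494.9 115.6 252.4] yaw -29.0 z [ 0.011  0.004 -1.   ] F [0.74 0.29 0.66] T [-0.023 -0.068 -0.004] w 34.0 gf 0.0 j [ 0.55  0.16 -0.25  0.   -1.15  0.51]
bar_mid 0.81 [492.3 114.8 160. ]
button_top 0.9 [496.7 198.  148. ]
```

View pics/end.png

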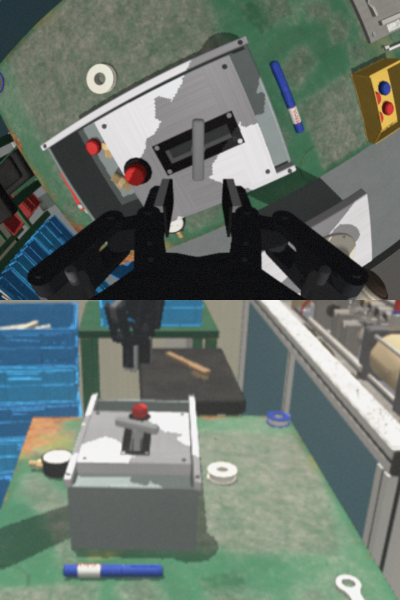

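The picture shows the hatch at its end position with the handle turned, the gripper clear and the bystanders where they were. Handing in.

```bash
python3 -c "
from bench import arm
print(arm.job_done())"
```

```text
the job is handed in; nothing more can be done
None
```

The case is open: the button was pressed until the handle popped, the handle was turned about 65° to its stop, the hatch was pulled its full 100 mm, and the job was handed in at about 21 s with the bystanders where they were.

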